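# Swap marmalade jars on the cooling carousel

### The job

Push the cooling carousel round by its rim until the stripe of the orange bay lines up with the black pointer at its front, and stand every warm jar (orange lid) upright in that bay. Then push it round until the stripe of the green bay lines up with the pointer, move every cooled jar (green lid) out of it to stand upright in the blue crate, and leave the carousel so, with the warm jars still standing in the orange bay. At some point, also wind the timer's key clockwise in several turns until it reaches its stop; leave the bowl, tin and jug where they are.

Things in the scene. Friction and masses are not known exactly. Their poses are not given: they have to be found in the camera images.
- warm_jar1: Warm glass jar, 56 mm in diameter and 50 mm tall, amber glass with a pale label and an orange lid (lid 56 mm, the top 13 mm; glass below it 55 mm), 0.18 to 0.35 kg. Origin: centre of its underside; z up when it stands. Starts standing on the bench to the left of the carousel; may be absent.
- warm_jar2: Warm glass jar, 56 mm in diameter and 50 mm tall, amber glass with a pale label and an orange lid (lid 56 mm, the top 13 mm; glass below it 55 mm), 0.18 to 0.35 kg. Origin: centre of its underside; z up when it stands. Starts standing on the bench to the left of the carousel; may be absent.
- warm_jar3: Warm glass jar, 56 mm in diameter and 50 mm tall, amber glass with a pale label and an orange lid (lid 56 mm, the top 13 mm; glass below it 55 mm), 0.18 to 0.35 kg. Origin: centre of its underside; z up when it stands. Starts standing on the bench to the left of the carousel; may be absent.
- cool_jar1: Cooled glass jar, 56 mm in diameter and 50 mm tall, amber glass with a pale label and a green lid (lid 56 mm, the top 13 mm; glass below it 55 mm), 0.18 to 0.35 kg. Origin: centre of its underside; z up when it stands. Starts standing in the carousel's green bay, about 90 mm from the carousel's axis; may be absent.
- cool_jar2: Cooled glass jar, 56 mm in diameter and 50 mm tall, amber glass with a pale label and a green lid (lid 56 mm, the top 13 mm; glass below it 55 mm), 0.18 to 0.35 kg. Origin: centre of its underside; z up when it stands. Starts standing in the carousel's green bay, about 90 mm from the carousel's axis; may be absent.
- carousel_foot: Fixed foot of the carousel. Origin on the bench on the carousel's vertical axis. Its -x axis points to the carousel's front, along a black T-shaped pointer that lies on the bench (10 mm high) and sticks out from under the plate to 192 mm from the axis, roughly towards the robot.
- carousel: Wooden plate, radius 145 mm, 12 mm thick; origin on its axis at its underside, 18 mm above the bench. Turns endlessly; drag 0.15 N m, stays put. Three dividers (5 mm thick, 24 mm high, 25 to 125 mm from the axis) part it into 120-degree bays: orange, green, plain wood. Hub: radius 20, height 16 mm. A wire rail (6 mm thick, 142 mm from the axis, top 24 mm above the plate) rings the rim.
- orange_bay: Frame of the orange-painted bay, turning with the carousel: origin on the axis at the plate's underside, its x axis points outwards through the middle of the bay, z up. The bay reaches 60 degrees either side of x; plate top at z = 12 mm.
- green_bay: Frame of the green-painted bay, as for the orange bay. Seen from above it lies 120 degrees counter-clockwise of the orange bay.
- orange_mark (a point): Middle of the orange bay at the rim, 140 mm from the axis, at plate-top height, where a short white stripe is painted; the bay faces front when this is in line with the black pointer.
- green_mark (a point): Middle of the green bay at the rim, 140 mm from the axis, at plate-top height, where a short white stripe is painted; the bay faces front when this is in line with the black pointer.
- peg0 (a point): Top centre of a black push peg on the carousel's rim: upright round post, 16 mm in diameter, 50 mm high above the plate, 135 mm from the axis, at the end of a divider (between orange and green bays).
- peg1 (a point): Top centre of a black push peg on the carousel's rim: upright round post, 16 mm in diameter, 50 mm high above the plate, 135 mm from the axis, at the end of a divider (between green and plain bays).
- peg2 (a point): Top centre of a black push peg on the carousel's rim: upright round post, 16 mm in diameter, 50 mm high above the plate, 135 mm from the axis, at the end of a divider (between plain and orange bays).
- crate: Fixed blue open crate on the right, outside 130 x 190 x 40 mm (x, y, z), walls and floor 6 mm thick. Origin: centre of its underside.
- timer: Fixed red wind-up kitchen timer on the right, 92 mm in diameter, 55 mm high, white dial on top. Origin: centre of its underside. Its key stands on top.
- key_grip (a point): Grip point of the timer's steel key: a flat upright bar 56 mm long (its x axis, one end red), 10 mm thick (its y axis), reaching from 67 to 97 mm above the bench; this point is on the vertical turning axis at 85 mm above the bench. z up.
- timer_key (a joint): Angle the key has been wound, rad, growing as it turns clockwise seen from above; the stop is at 4.0, where it is fully wound. It starts between 0 and 0.6. A weak spring (0.01 N m per rad) is held by a drag of 0.1 N m, so the key stays where it is let go, but turns back if it is dragged back.
- bowl: Bystander: steel bowl, 110 mm wide, 60 mm high, beyond the carousel.
- sugar_tin: Bystander: white ceramic tin with red lid, 92 mm in diameter, 112 mm high, beyond the carousel.
- jug: Bystander: clear plastic jug with a handle, 100 mm wide, 120 mm high, far left.
Mind the look-alikes: they are no part of the job. Leave any pink or yellow look-alike of the cool_jar1 alone.

How it is judged:
By the outcome, as a careful person would: the job done as asked, in the order asked, and still so for the second after the job is handed in, with the robot touching nothing.
Of warm_jar1, warm_jar2, warm_jar3 only 2 to 3 are there at a start; the rules pass over those that are not, and their reading is None.
Of cool_jar1, cool_jar2 only 1 to 2 are there at a start; the rules pass over those that are not, and their reading is None.
At some moment in a run one of warm_jar1, warm_jar2, warm_jar3 may be knocked a few centimetres aside while the robot is not near it.
It also fails if it takes over 210 s, if anything falls off the work surface, if the arm or the gripper's body presses on something with over 40 N, if the wrist force passes 120 N, or if a joint passes its speed limit or range.

### The arm

A 6-joint arm with a two-finger parallel gripper is mounted at the origin on the work surface. World frame = base frame: x ahead of the robot, y to its left, z up, the work surface at z = 0. Lengths are in mm, angles in degrees, forces in N, time in s.
With the tool pointing down it reaches from about 375 to 975 mm from the base axis. Payload 3.8 kg.
Tool frame: the origin (TCP) lies on the centre line of the jaws, within the pads' length; the fingertips stand manip.tcp_to_tips ahead of it and the grasp point (between the pads) lies 2 mm behind it (manip.tcp_to_tips is the distance from the TCP to the fingertips, in mm); z points along the fingers, y is the line along which they close (so a half turn about z gives the same grasp; the last joint's range is limited). The gripper opens to 85 mm and grips with 20 to 120 N. Pads are 22 mm wide; open, the fingers measure 114 mm over their backs; the gripper's body (76 mm by 85 mm) begins 54 mm behind the grasp point. The pads swing forward as they close: fully open they stand 13 mm farther back than shut.
Start: joints at [69.391, 15.12, 91.902, -0, 72.978, -2.114], TCP at [214.123, 640.132, 248.28] pointing down, gripper open.
Joint ranges: [-150.88, 150.88], [-54.13, 125.18], [17.81, 147.31], [-75.09, 255.09], [0, 152.58], [-146.25, 146.25]. Speed limits (degrees/s): [147.25, 147.25, 180, 180, 180, 180].

### API

Orientations are given as [roll, pitch, yaw] about the fixed x, y, z axes, in that order (R = Rz(yaw) Ry(pitch) Rx(roll)).
In Python, from rig import manip gives the robot as it stands.
- The arm moves only by the shell command python3 -m inch 'ROWS' [FORCE]. ROWS is text: rows parted by semicolons, each of 7 numbers parted by spaces: the shift along the tool's x, y, z scaled (see below), then the turn, a rotation vector about the tool's x, y, z scaled (see below), then the gripper's target within -1 to 1 (fully open at 1, half-way at 0, shut at -1). In form: dx dy dz wx wy wz hand; .... A call has 1 to 20 rows; each row shifts and turns the commanded pose from where the row before left it, along the tool's axes as they then stand; what a row does not reach is not made up. The controller multiplies each number of a shift by 0.8 m and each number of a turn by 30 degrees. A row lasts 1/12 s, in which the tool goes at most 41.7 mm and 7.16 degrees, less where a joint would pass 70% of its speed; a pose out of reach is approached as far as the arm can. A call with a number of a shift or a turn outside -1 to 1 is refused whole. A call with a gripper value outside its range is refused whole. The fingers move at their own pace and stop on an object; FORCE is the grip in N (left out, the last holds). Time passes only in rows, so rows that do not move let the fingers close. It gives the time, the measured TCP pose, the force, the opening and the grip force at its end, in the units of the state.
- manip.sense(): the state, without advancing time (a new reading comes with each control period).
- manip.snapshot(name): name is "side" or "top" or "wrist"; returns the picture (384x512x3 uint8, red, green, blue); there is no depth.
- manip.camera_params(name): a dict with "fx", "fy", "cx", "cy" (pixels), "R" (3x3) and "t" (3): a world point X has camera coordinates R X + t. Camera axes: x right, y down, z forward; pixel columns grow to the right and rows downward; lengths in mm; the calibration is good to about 2 mm. A picture is of the moment at which its call begins: read the wrist's pose just before it. camera_params takes no time and is no camera call; for the wrist camera it gives the pose at the moment of the call.
- manip.job_done(): hands the job in; it is judged then, once.
Trained networks look in the newest picture that a camera, given by its name, has taken for a name from the list of things; names that differ only in an ending like _2 or _b are one class to them, and where a whole thing is asked for, a point or a joint stands for the part that bears it (a point fixed in the world has none). Each returns a list of dicts, best first, with "conf" (0 to 1); they miss things now and then, are a little off and sometimes report something else, mostly with a low value. They report only what shows in the picture. A call takes as long as a camera call. They do not tell look-alikes from the thing itself.
- manip.spot_in(camera, name): "location" ([x, y, z] in mm, in world coordinates, good to about 4 mm: the middle of the surface that is visible of it).
- manip.outline_of(camera, name): "pixels" (384x512 bool, what is visible of it).
The state is a dict: "t": time; "q": joint angles; "dq": joint speeds; "effort": joint torques, N m; "tcp_pos": TCP position; "ee_rot": TCP orientation; "wrist_force": force on the tool from outside, world axes, zero at the start; "wrist_torque": the same for the moment, N m; "gripper_width": opening from 0.0 (shut) to 1.0 (fully open); "grip_force": force on a finger pad.
Only numpy, scipy, OpenCV 4.12 (cv2) and the standard library are available. Lean on these libraries where they do the work, as an engineer would, in place of code of your own. Each camera call takes 0.05 s, during which the arm holds its last target. There are 200 camera calls.

## Working session

There is one attempt and no reset: what is moved stays moved. The work goes in short steps, Python scripts to look and compute and a shell command to move; the robot and the scene stay as the last step left them, time stands still between calls to the robot, and variables do not carry over. Pictures are saved under pics/ and viewed, at most 14 in all, crops included, and the job is handed in when it is done.

```bash
ls; mkdir -p pics; python3 - <<'E'
from rig import manip
import cv2
print(manip.tcp_to_tips, manip.sense())
for n in("side","top"):
    im=manip.snapshot(n); cv2.imwrite(f"pics/{n}0.png",im[:,:,::-1])
    p=manip.camera_params(n); print(n,p)
    for k in "warm_jar1 cool_jar1 carousel orange_mark green_mark peg0 peg1 peg2 crate timer key_grip carousel_foot".split():
        print(n,k,[( [round(v) for v in d["location"]],round(d["conf"],2)) for d in manip.spot_in(n,k)][:6])
E
```

```text
pics
17.0 {'t': 0.0, 'q': array([ 6.93903219e+01,  1.51706045e+01,  9.19809849e+01, -6.81469046e-04,
        7.29763330e+01, -2.11538643e+00]), 'dq': array([ 0.00464435, -0.03555092,  0.06465307,  0.01555088, -0.01594657,
       -0.03257376]), 'effort': array([ 3.44086773e-03, -5.15122390e+01, -3.67313933e+01,  4.49397874e-06,
        1.28453164e-02, -4.86746302e-06]), 'tcp_pos': array([213.89427626, 639.49277353, 246.94750039]), 'ee_rot': array([-1.79872141e+02, -4.07115990e-03,  1.61505904e+02]), 'wrist_force': array([0.23313545, 0.68891369, 1.365732  ]), 'wrist_torque': array([-0.02998808, -0.00814658, -0.02817803]), 'grip_force': 0.0, 'gripper_width': 0.9974908297136516}
side {'fx': 356.8616502109823, 'fy': 356.8616502109823, 'cx': 255.44055251020913, 'cy': 193.02713916092696, 'R': array([[ 0.71978443, -0.69419515, -0.00186426],
       [-0.35134363, -0.36197602, -0.86344138],
       [ 0.598722  ,  0.62214665, -0.50444575]]), 't': array([-357.75223689,  257.8708696 ,  802.00926842])}
side warm_jar1 [([402, 243, 34], 0.86), ([554, 271, 34], 0.61)]
side cool_jar1 [([256, -280, 51], 
[... 600 characters left out ...]
ray([[-0.01765303, -0.99980014, -0.00938387],
       [-0.98895389,  0.01884142, -0.14702109],
       [ 0.14716851,  0.00668485, -0.98908884]]), 't': array([  48.04053734,  513.65389069, 1068.42714511])}
top warm_jar1 [([565, 281, 54], 0.8), ([403, 261, 49], 0.73)]
top cool_jar1 [([334, 168, 50], 0.92), ([504, -8, 80], 0.9), ([271, -270, 46], 0.84)]
top carousel [([597, -29, 32], 0.73)]
top orange_mark []
top green_mark [([595, -25, 31], 0.63)]
top peg0 [([596, -30, 30], 0.66)]
top peg1 [([596, -30, 30], 0.66)]
top peg2 [([596, -30, 30], 0.66)]
top crate [([562, -340, 1], 0.7)]
top timer [([414, -260, 56], 0.86)]
top key_grip [([415, -261, 99], 0.54)]
top carousel_foot [([419, 12, 11], 0.44)]
```

View pics/top0.png

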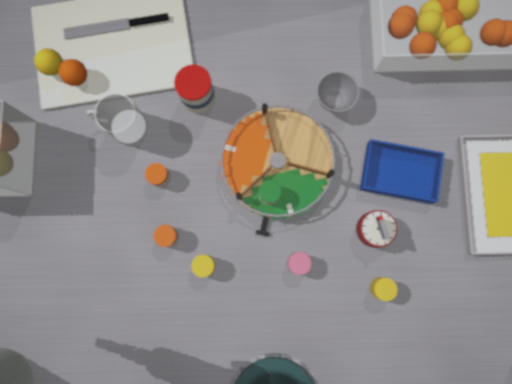

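View pics/side0.png

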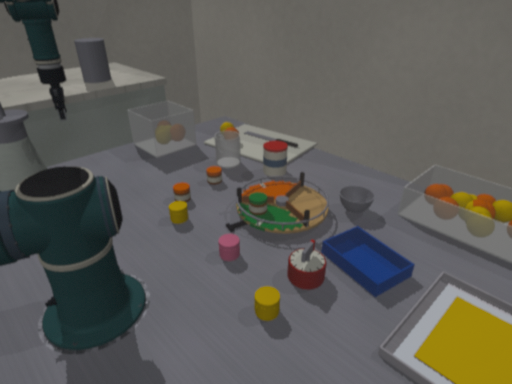

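The top view shows two warm jars at px (157,174) and (165,236), and one green jar in the green bay at about (270,190). The orange stripe is near (230,149), the green stripe near (290,209), and the pointer near (264,232). The yellow and pink look-alikes stand on the bench. The side view agrees. Next I'll measure precisely.

```bash
cat > h.py <<'E'
import numpy as np, cv2
from rig import manip
from scipy.spatial.transform import Rotation as Ro
def unproj(P,px,z):
    px=np.atleast_2d(np.asarray(px,float)); R=np.array(P["R"]);t=np.array(P["t"])
    d=np.c_[(px[:,0]-P["cx"])/P["fx"],(px[:,1]-P["cy"])/P["fy"],np.ones(len(px))]@R
    c=-R.T@t
    return (c+d*((z-c[2])/d[:,2])[:,None])[:,:2]
def proj(P,X):
    c=np.atleast_2d(X)@np.array(P["R"]).T+P["t"]
    return np.c_[P["fx"]*c[:,0]/c[:,2]+P["cx"],P["fy"]*c[:,1]/c[:,2]+P["cy"]]
def blobs(im,lo,hi,amin=40):
    hsv=cv2.cvtColor(im,cv2.COLOR_RGB2HSV)
    m=cv2.inRange(hsv,np.array(lo),np.array(hi))
    n,l,s,c=cv2.connectedComponentsWithStats(m)
    return [(c[i].round(1),int(s[i,4])) for i in range(1,n) if s[i,4]>=amin]
def rel(target,yaw=None):
    "tool-frame shift in row units (whole), and turn units, to reach target with yaw"
    s=manip.sense(); R=Ro.from_euler('xyz',s["ee_rot"],degrees=True).as_matrix()
    print("tcp",s["tcp_pos"].round(1),"rot",s["ee_rot"].round(1),"units",(R.T@(np.array(target)-s["tcp_pos"])/800).round(4))
def warp(im,P,x0,x1,y0,y1,z,s=3):
    "metric top view at height z, s px per mm; up=+x, right=-y"
    w,h=int((y1-y0)*s),int((x1-x0)*s)
    u,v=np.meshgrid(np.arange(w),np.arange(h))
    X=np.c_[(x1-v.ravel()/s),(y1-u.ravel()/s),np.full(u.size,z)]
    q=proj(P,X).astype(np.float32)
    return cv2.remap(im,q[:,0].reshape(h,w),q[:,1].reshape(h,w),cv2.INTER_CUBIC)
E
python3 - <<'E'
from h import *
im=manip.snapshot("top");P=manip.camera_params("top")
for c,a in blobs(im,(5,150,120),(16,255,255)): print("orange",c,a,unproj(P,c,50).round(1))
for c,a in blobs(im,(45,100,50),(85,255,255)): print("green",c,a,unproj(P,c,80).round(1))
hsv=cv2.cvtColor(im,cv2.COLOR_RGB2HSV)
for c,a in blobs(im,(0,0,0),(180,255,60),15):
    if 180<c[0]<380 and 80<c[1]<260: print("dark",c,a,"z80",unproj(P,c,80).round(1),"z10",unproj(P,c,10).round(1))
for c,a in blobs(im,(0,150,60),(4,255,255),5)+blobs(im,(172,150,60),(180,255,255),5): print("red",c,a,unproj(P,c,97).round(1))
w=warp(im,P,390,750,-190,160,30,2); cv2.imwrite("pics/car0.png",w[:,:,::-1])
w=warp(im,P,350,470,-320,-200,97,4); cv2.imwrite("pics/key0.png",w[:,:,::-1])
E
```

```text
orange [450.6  12.3] 444 [[ 978.3 -488.1]]
orange [402.8  21.1] 585 [[ 956.3 -360.7]]
orange [497.3  31.9] 643 [[ 920.3 -605.2]]
orange [422.9  42.7] 427 [[ 894.6 -409. ]]
orange [70.6 71.2] 466 [[836.2 511.5]]
orange [246.1 152.2] 2319 [[610.9  57.3]]
orange [156.  173.6] 332 [[560.3 284.3]]
orange [164.8 235.5] 341 [[405.1 260.3]]
green [286.1 191.3] 2144 [[504.9 -38.8]]
dark [329.9 173.5] 16 z80 [[ 546.6 -146.5]] z10 [[ 559.5 -158.3]]
dark [263.5 226.5] 53 z80 [[420.8  17.6]] z10 [[425.4  16.7]]
red [192.5  82.2] 952 [[779.8 186.3]]
red [379.2 217.6] 5 [[ 435.6 -255. ]]
```

View pics/car0.png

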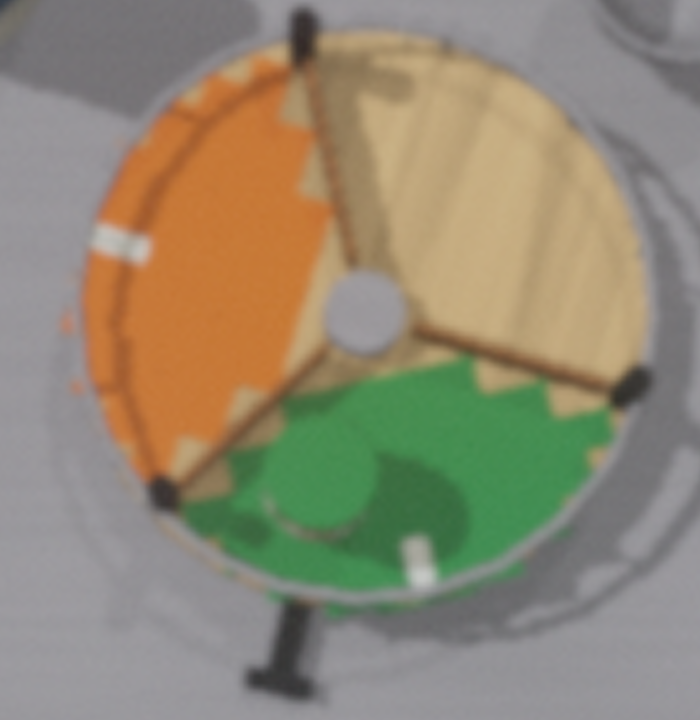

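View pics/key0.png

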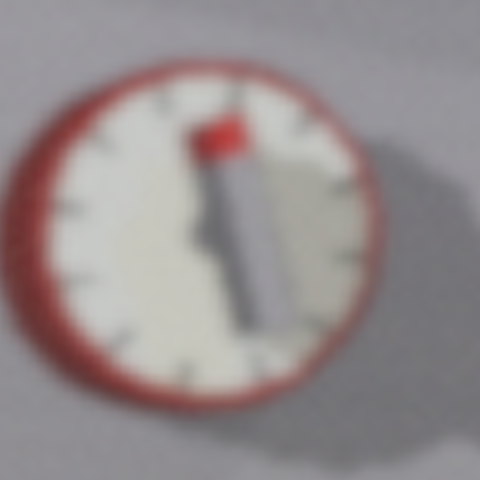

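The carousel axis is about (592,-23). The orange stripe sits at about 73°, the green at about 193°, and the pointer at about 166°. So I push roughly +94° CCW, holding peg0. The key's red end points at about 13°. Next I refine these and turn the wrist to approach peg0.

```bash
python3 -m inch '0 0 0 0 0 0.2139 -0.06;0 0 0 0 0 0.2139 -0.06;0 0 0 0 0 0.2139 -0.06;0 0 0 0 0 0.2139 -0.06;0 0 0 0 0 0.2139 -0.06;0 0 0 0 0 0.2139 -0.06;0 0 0 0 0 0 -0.06'; cat >> h.py <<'E'
def whites(im,P,C,z=30,r0=100,r1=150):
    "white stripe centroids on the plate -> angle, radius"
    hsv=cv2.cvtColor(im,cv2.COLOR_RGB2HSV); m=((hsv[...,1]<60)&(hsv[...,2]>150)).astype(np.uint8)
    n,l,s,c=cv2.connectedComponentsWithStats(m); out=[]
    for i in range(1,n):
        if s[i,4]<4: continue
        d=unproj(P,c[i],z)[0]-C; r=np.hypot(*d)
        if r0<r<r1: out.append((float(np.degrees(np.arctan2(d[1],d[0]))%360).__round__(1),round(float(r)),int(s[i,4]),c[i].round(1)))
    return out
E
python3 - <<'E'
from h import *
im=manip.snapshot("top");P=manip.camera_params("top")
from scipy.optimize import minimize
C=np.array([592,-23.5])
# fit axis: hub, and black peg tops
hsv=cv2.cvtColor(im,cv2.COLOR_RGB2HSV)
print(whites(im,P,C), whites(im,P,C,46,0,20))
w=warp(im,P,430,730,-190,160,80,4)
g=(w.max(2)<70).astype(np.uint8)
n,l,s,c=cv2.connectedComponentsWithStats(g)
for i in range(1,n):
    if s[i,4]>300:
        p=np.array([730-c[i][1]/4,160-c[i][0]/4]); d=p-C
        print("dark z80",p.round(1),round(float(np.hypot(*d))),round(float(np.degrees(np.arctan2(d[1],d[0]))%360),1),s[i])
w=warp(im,P,380,460,-40,60,10,4); g=(w.max(2)<75)
v,u=np.nonzero(g); pts=np.c_[380+80-v/4,60-u/4]; print("pointer",pts.mean(0).round(1), np.hypot(*(pts.mean(0)-C)))
print(manip.sense()["ee_rot"])
rel([500.5,75.7,150])
E
```

```text
t: 1.93
tcp_pos: [214.1, 640.1, 248.3]
ee_rot: [-180.0, 0.0, 122.8]
wrist_force: [-0.5, -0.4, -0.4]
gripper_width: 0.473
grip_force: 0.0
[(354.8, 142, 18, array([281.5, 107.4])), (323.2, 142, 8, array([309.5, 117.2])), (284.8, 137, 63, array([329. , 146.3])), (124.2, 144, 12, array([231.8, 192.7])), (140.2, 145, 11, array([242.4, 204.4])), (191.8, 129, 51, array([289.7, 209.3]))] [(69.0, 2, 191, array([277.5, 159. ]))]
dark z80 [715.1   9.7] 127 15.1 [ 586   20   34   85 2208]
dark z80 [ 546.5 -146.7] 131 249.7 [1194  702   65   64 2414]
dark z80 [495.6  75.6] 138 134.2 [ 318  913   41   48 1445]
dark z80 [436.5  13.7] 160 166.5 [ 561 1144   48   56 2003]
pointer [423.6  16.5] 173.07984418018492
[-1.79997064e+02  4.02488370e-03  1.23131788e+02]
tcp [214.1 640.1 248.2] rot [-180.     0.   123.1] units [-0.7865 -0.0858  0.1228]
```

```bash
python3 -m inch '-0.049 -0.0055 0.0077 0 0 0 -0.06;-0.049 -0.0055 0.0077 0 0 0 -0.06;-0.049 -0.0055 0.0077 0 0 0 -0.06;-0.049 -0.0055 0.0077 0 0 0 -0.06;-0.049 -0.0055 0.0077 0 0 0 -0.06;-0.049 -0.0055 0.0077 0 0 0 -0.06;-0.049 -0.0055 0.0077 0 0 0 -0.06;-0.049 -0.0055 0.0077 0 0 0 -0.06;-0.049 -0.0055 0.0077 0 0 0 -0.06;-0.049 -0.0055 0.0077 0 0 0 -0.06;-0.049 -0.0055 0.0077 0 0 0 -0.06;-0.049 -0.0055 0.0077 0 0 0 -0.06;-0.049 -0.0055 0.0077 0 0 0 -0.06;-0.049 -0.0055 0.0077 0 0 0 -0.06;-0.049 -0.0055 0.0077 0 0 0 -0.06;-0.049 -0.0055 0.0077 0 0 0 -0.06;0 0 0 0 0 0 -0.06'; python3 - <<'E'
from h import *
im=manip.snapshot("wrist");P=manip.camera_params("wrist")
cv2.imwrite("pics/w0.png",im[:,:,::-1])
for n in("peg0","carousel","cool_jar1"): print(n,[( [round(v) for v in d["location"]],round(d["conf"],2)) for d in manip.spot_in("wrist",n)][:6])
rel([499,76,77])
E
```

```text
t: 3.4
tcp_pos: [498.9, 70.2, 149.2]
ee_rot: [-180.0, 0.2, 122.9]
wrist_force: [-0.1, -0.9, -0.2]
gripper_width: 0.469
grip_force: 0.0
peg0 [([561, 51, 32], 0.6)]
carousel [([562, 59, 32], 0.67), ([558, 257, 28], 0.58)]
cool_jar1 [([348, -50, 37], 0.96), ([515, 18, 80], 0.68)]
tcp [496.4  76.2 149.8] rot [-180.    -0.   123.1] units [-0.0021  0.0025  0.091 ]
```

View pics/w0.png

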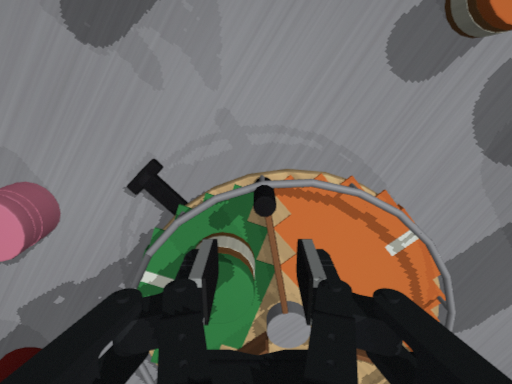

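The wrist view shows the peg0 top at (264,200), the pointer's T head near (145,177), the green stripe at (157,280) and the orange stripe at (403,242).

```bash
python3 - <<'E'
from h import *
P=manip.camera_params("wrist")
f=lambda n,px,z:print(n,unproj(P,px,z)[0].round(1))
f("peg0",(264,200),80);f("T",(145,177),10);f("stem end",(182,207),10);f("green",(157,280),30);f("orange",(403,242),30);f("hub",(288,323),46)
E
```

```text
peg0 [493.8  87.7]
T [408.7  28.5]
stem end [449.7  21.4]
green [465.2 -44.5]
orange [627.7 107.4]
hub [583.7  -7.9]
```

```bash
cat >> h.py <<'E'
def wshot(name):
    P=manip.camera_params("wrist"); im=manip.snapshot("wrist"); cv2.imwrite(f"pics/{name}.png",im[:,:,::-1]); return im,P
E
python3 - <<'E'
from h import *
im,P=wshot("w1")
C=np.array([592,-22])
print(whites(im,P,C)); print([x for x in whites(im,P,C,46,0,25)])
hsv=cv2.cvtColor(im,cv2.COLOR_RGB2HSV)
w=warp(im,P,380,680,-100,160,80,4)[..., ::-1]
cv2.imwrite("pics/w1c.png",cv2.resize(im[130:384,100:460,::-1],None,fx=2,fy=2,interpolation=2))
E
```

```text
[(119.5, 136, 13, array([300., 191.])), (100.6, 137, 127, array([352. , 201.6])), (128.4, 136, 8, array([274.5, 192. ])), (73.0, 127, 338, array([397.7, 249.8])), (192.1, 137, 70, array([147.4, 281.3])), (191.9, 125, 10, array([160.1, 285. ])), (194.2, 127, 8, array([156.2, 288.8]))]
[]
```

View pics/w1c.png

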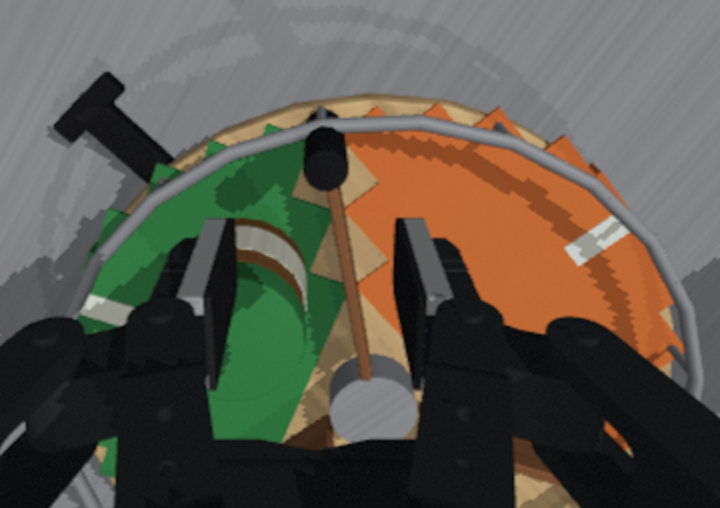

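The crop shows the peg top at full px (263,213), the hub top at (286,332) and the T head centre at about (144,184).

```bash
python3 - <<'E'
from h import *
P=manip.camera_params("wrist")
f=lambda n,px,z:print(n,unproj(P,px,z)[0].round(1))
f("peg0",(263,213),80);f("T",(144,184),10);f("stem end",(179,212),10);f("green",(147.4,281.3),30);f("orange",(397.7,249.8),30);f("hub",(286.5,333),46)
print(unproj(P,(267,141),10), manip.sense()["tcp_pos"])
E
```

```text
peg0 [498.3  80. ]
T [410.8  22.5]
stem end [449.8  16. ]
green [458.5 -50.2]
orange [628.9  99.6]
hub [588.9 -17.3]
[[481.31227331 114.14673327]] [496.33745845  76.70774767 149.86198382]
```

```bash
python3 -m inch '0.0005 0.0049 0.03 0 0 0 -0.06;0 0 0.03 0 0 0 -0.06;0 0 0.031 0 0 0 -0.06;0 0 0 0 0 0 -0.06;0 0 0 0 0 0 -0.06;0 0 0 0 0 0 -0.06' 20; python3 -m inch '0 0 0 0 0 0 -1;0 0 0 0 0 0 -1;0 0 0 0 0 0 -1;0 0 0 0 0 0 -1;0 0 0 0 0 0 -1;0 0 0 0 0 0 -1;0 0 0 0 0 0 -1;0 0 0 0 0 0 -1'
```

```text
t: 4.15
tcp_pos: [500.3, 79.3, 78.1]
ee_rot: [179.9, 0.0, 123.1]
wrist_force: [0.5, 0.7, 0.6]
gripper_width: 0.474
grip_force: 0.0
t: 4.82
tcp_pos: [501.1, 78.7, 78.8]
ee_rot: [179.8, 0.0, 123.0]
wrist_force: [-2.2, 1.9, 6.4]
gripper_width: 0.173
grip_force: 21.0
```

```bash
python3 -m inch '-0.0015 -0.0067 0 0 0 -0.0717 -1;-0.0015 -0.0067 0 0 0 -0.0717 -1;-0.0015 -0.0067 0 0 0 -0.0717 -1;-0.0015 -0.0067 0 0 0 -0.0717 -1;-0.0015 -0.0067 0 0 0 -0.0717 -1;-0.0015 -0.0067 0 0 0 -0.0717 -1;-0.0015 -0.0067 0 0 0 -0.0717 -1;-0.0015 -0.0067 0 0 0 -0.0717 -1;-0.0015 -0.0067 0 0 0 -0.0717 -1;-0.0015 -0.0067 0 0 0 -0.0717 -1;0 0 0 0 0 0 -1;0 0 0 0 0 0 -1;0 0 0 0 0 0 -1'
```

```text
t: 5.9
tcp_pos: [468.8, 33.5, 78.7]
ee_rot: [180.0, -0.0, 144.5]
wrist_force: [-5.2, 1.3, 11.1]
gripper_width: 0.176
grip_force: 21.5
```

```bash
python3 -m inch '-0.0018 -0.0067 0 0 0 -0.0717 -1;-0.0018 -0.0067 0 0 0 -0.0717 -1;-0.0018 -0.0067 0 0 0 -0.0717 -1;-0.0018 -0.0067 0 0 0 -0.0717 -1;-0.0018 -0.0067 0 0 0 -0.0717 -1;-0.0018 -0.0067 0 0 0 -0.0717 -1;-0.0018 -0.0067 0 0 0 -0.0717 -1;-0.0018 -0.0067 0 0 0 -0.0717 -1;-0.0018 -0.0067 0 0 0 -0.0717 -1;-0.0018 -0.0067 0 0 0 -0.0717 -1;-0.002 -0.0066 0 0 0 -0.0717 -1;-0.002 -0.0066 0 0 0 -0.0717 -1;-0.002 -0.0066 0 0 0 -0.0717 -1;-0.002 -0.0066 0 0 0 -0.0717 -1;-0.002 -0.0066 0 0 0 -0.0717 -1;-0.002 -0.0066 0 0 0 -0.0717 -1;-0.002 -0.0066 0 0 0 -0.0717 -1;-0.002 -0.0066 0 0 0 -0.0717 -1;-0.002 -0.0066 0 0 0 -0.0717 -1;-0.002 -0.0066 0 0 0 -0.0717 -1'; python3 -m inch '-0.0022 -0.0065 0 0 0 -0.0717 -1;-0.0022 -0.0065 0 0 0 -0.0717 -1;-0.0022 -0.0065 0 0 0 -0.0717 -1;-0.0022 -0.0065 0 0 0 -0.0717 -1;-0.0022 -0.0065 0 0 0 -0.0717 -1;-0.0022 -0.0065 0 0 0 -0.0717 -1;-0.0022 -0.0065 0 0 0 -0.0717 -1;-0.0022 -0.0065 0 0 0 -0.0717 -1;-0.0022 -0.0065 0 0 0 -0.0717 -1;-0.0022 -0.0065 0 0 0 -0.0717 -1;0 0 0 0 0 0 -1;0 0 0 0 0 0 -1;0 0 0 0 0 0 -1;0 0 0 0 0 0 -1'
python3 - <<'E'
from h import *
im=manip.snapshot("top");P=manip.camera_params("top"); C=np.array([591,-20])
print(manip.sense()["q"][5]); print(whites(im,P,C))
w=warp(im,P,380,460,-40,60,10,4); v,u=np.nonzero(w.max(2)<75); print("pointer",460-v.mean()/4,60-u.mean()/4)
cv2.imwrite("pics/car1.png",warp(im,P,390,750,-190,160,30,2)[:,:,::-1])
for c,a in blobs(im,(5,150,120),(16,255,255)): print("orange",c,a,unproj(P,c,50).round(1)) if c[0]<240 and c[1]>100 else 0
E
```

```text
t: 7.57
tcp_pos: [469.2, -75.4, 78.6]
ee_rot: [-179.9, -0.2, -172.3]
wrist_force: [-8.3, -2.4, 13.2]
gripper_width: 0.179
grip_force: 21.7
t: 8.73
tcp_pos: [502.7, -120.8, 78.7]
ee_rot: [-179.8, -0.1, -150.9]
wrist_force: [-5.3, -5.7, 6.9]
gripper_width: 0.176
grip_force: 21.2
-135.0965109888844
[(341.3, 144, 4, array([293. , 109.5])), (281.2, 101, 13, array([315.2, 152.8]))]
pointer 421.77843986998914 17.05819532580096
orange [156.  173.6] 329 [[560.3 284.3]]
orange [164.8 235.4] 338 [[405.4 260.3]]
```

View pics/car1.png

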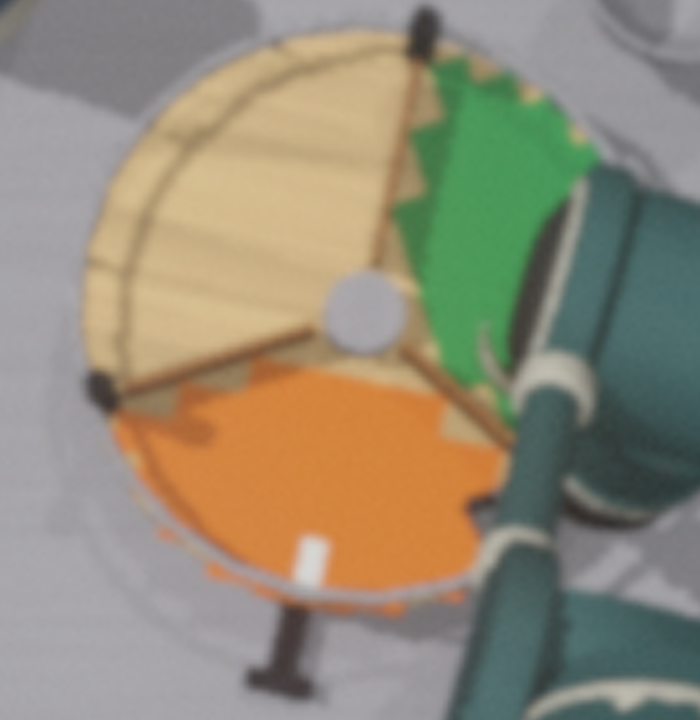

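The orange stripe at (312,560) is in line with the pointer at (293,620)–(280,685), to within about 1°. I release, lift, turn the wrist to yaw 90 and check from above.

```bash
python3 -m inch '0 0 0 0 0 0 -0.06;0 0 0 0 0 0 -0.06;0 0 0 0 0 0 -0.06;0 0 0 0 0 0 -0.06;0 0 -0.04 0 0 0 -0.06;0 0 -0.05 0 0 0 -0.06;0 0 -0.05 0 0 0 -0.06;0 0 -0.05 0 0 0 -0.06;0 0 -0.05 0 0 0 -0.06'; python3 -m inch '0 0 0 0 0 0.2335 1;0 0 0 0 0 0.2335 1;0 0 0 0 0 0.2335 1;0 0 0 0 0 0.2335 1;0 0 0 0 0 0.2335 1;0 0 0 0 0 0.2335 1;0 0 0 0 0 0.2335 1;0 0 0 0 0 0.2335 1;0 0 0 0 0 0.2335 1;0 0 0 0 0 0.2335 1;0 0 0 0 0 0.2335 1;0 0 0 0 0 0.2335 1;0 0 0 0 0 0.2335 1;0 0 0 0 0 0.2335 1;0 0 0 0 0 0.2335 1;0 0 0 0 0 0.2335 1;0 0 0 0 0 0.2335 1;0 0 0 0 0 0 1;0 0 0 0 0 0 1;0 0 0 0 0 0 1'
python3 - <<'E'
from h import *
im=manip.snapshot("top");P=manip.camera_params("top"); C=np.array([591,-20])
print(whites(im,P,C))
w,Pw=wshot("w2"); print(whites(w,Pw,C)); 
cv2.imwrite("pics/w2w.png",warp(w,Pw,390,630,-150,110,20,2)[:,:,::-1])
rel([405,260,43])
E
```

```text
t: 9.53
tcp_pos: [501.9, -118.2, 270.5]
ee_rot: [180.0, -0.0, -150.9]
wrist_force: [0.8, -0.1, 0.2]
gripper_width: 0.469
grip_force: 0.0
t: 11.2
tcp_pos: [502.3, -118.4, 268.8]
ee_rot: [-180.0, -0.0, 90.1]
wrist_force: [-0.4, 0.6, 1.2]
gripper_width: 1.002
grip_force: 0.0
[(341.3, 144, 4, array([293. , 109.5])), (280.9, 137, 192, array([328.6, 150.1]))]
[(168.5, 127, 306, array([225.1,  47.4])), (12.7, 143, 4, array([473. ,  41.5])), (287.9, 129, 243, array([363.3, 180.7])), (248.7, 147, 14, array([286.5, 191.9])), (278.5, 149, 51, array([346.9, 200. ])), (262.3, 149, 7, array([313., 200.]))]
tcp [ 502.3 -118.5  268.8] rot [-180.    -0.    90.1] units [ 0.4733 -0.121   0.2823]
```

View pics/w2w.png

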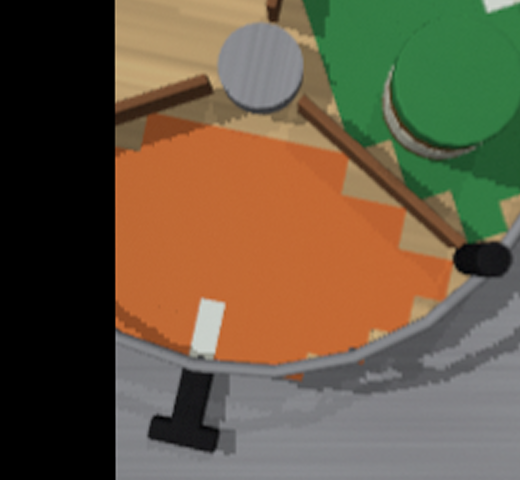

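```bash
python3 - <<'E'
from h import *
P=manip.camera_params("wrist")
def un(u,v,z):
    X=np.array([[630-v/2,110-u/2,20.]]); return unproj(P,proj(P,X),z)[0]
H=un(261,66,46);T=un(184,433,10);S=un(207.5,328,30)
a=lambda d:np.degrees(np.arctan2(d[1],d[0]))%360
print(H,T,S,a(T-H),a(S-H), a(un(481,259,80)-H),np.hypot(*(un(481,259,80)-H)))
E
```

```text
[590.36787337 -21.77014138] [411.1440667   19.51799778] [466.95209439   5.04619474] 167.0269962833502 167.74106956551972 226.34783225765057 129.93368373143892
```

Alignment is within 0.7°. Now the warm jar at (405,260).

```bash
python3 -m inch '0.0473 -0.0121 0.01 0 0 0 1;0.0473 -0.0121 0.01 0 0 0 1;0.0473 -0.0121 0.01 0 0 0 1;0.0473 -0.0121 0.01 0 0 0 1;0.0473 -0.0121 0.01 0 0 0 1;0.0473 -0.0121 0.01 0 0 0 1;0.0473 -0.0121 0.01 0 0 0 1;0.0473 -0.0121 0.01 0 0 0 1;0.0473 -0.0121 0.01 0 0 0 1;0.0473 -0.0121 0.01 0 0 0 1;0 0 0 0 0 0 1;0 0 0 0 0 0 1;0 0 0 0 0 0 1;0 0 0 0 0 0 1'
cat >> h.py <<'E'
def lids(cam,col,z,amin=100):
    P=manip.camera_params(cam); im=manip.snapshot(cam)
    r=dict(o=((5,150,100),(16,255,255)),g=((45,100,40),(85,255,255)))[col]
    for c,a in blobs(im,*r,amin): print(cam,col,c,a,unproj(P,c,z)[0].round(1))
E
python3 - <<'E'
from h import *
lids("wrist","o",50); lids("top","o",50)
rel([405,260.3,43])
E
```

```text
t: 12.47
tcp_pos: [406.3, 259.1, 189.2]
ee_rot: [180.0, 0.0, 89.9]
wrist_force: [0.6, -0.2, 0.5]
gripper_width: 1.001
grip_force: 0.0
wrist o [437.8 152.1] 3202 [560.8 288.5]
wrist o [257.9 178.9] 2954 [406.3 264.8]
wrist o [335.7 338.1] 578 [488.5  90. ]
wrist o [341.4 354.8] 308 [496.4  67.6]
top o [450.6  12.3] 438 [ 978.3 -488.1]
top o [402.9  21. ] 576 [ 956.6 -361. ]
top o [497.3  32.2] 653 [ 919.5 -605.1]
top o [422.9  42.7] 423 [ 894.6 -409. ]
top o [71.9 71.9] 527 [834.2 508.1]
top o [156.  173.7] 330 [560.1 284.3]
top o [271.5 191.7] 2284 [508.9  -4.4]
top o [164.9 235.5] 343 [405.1 260.1]
tcp [406.5 258.8 189.3] rot [180.   -0.   89.8] units [ 0.0019 -0.002   0.1829]
```

```bash
python3 -m inch '0.003 -0.001 0.04 0 0 0 1;0 0 0.04 0 0 0 1;0 0 0.04 0 0 0 1;0 0 0.035 0 0 0 1;0 0 0.028 0 0 0 1;0 0 0 0 0 0 1;0 0 0 0 0 0 1;0 0 0 0 0 0 1;0 0 0 0 0 0 -1;0 0 0 0 0 0 -1;0 0 0 0 0 0 -1;0 0 0 0 0 0 -1;0 0 0 0 0 0 -1;0 0 0 0 0 0 -1;0 0 0 0 0 0 -1' 40; python3 -m inch '0 0 0 0 0 0 -1;0 0 -0.02 0 0 0 -1;0 0 -0.04 0 0 0 -1;0 0 -0.04 0 0 0 -1;0 0 -0.04 0 0 0 -1;0 0 0 0 0 0 -1;0 0 0 0 0 0 -1;0 0 0 0 0 0 -1'; python3 - <<'E'
from h import *
rel([502.8,-47.5,155]); 
E
```

```text
t: 13.82
tcp_pos: [406.7, 263.1, 44.7]
ee_rot: [179.8, -0.1, 90.0]
wrist_force: [-0.4, -1.1, 6.7]
gripper_width: 0.64
grip_force: 41.3
t: 14.48
tcp_pos: [404.2, 261.9, 153.9]
ee_rot: [-180.0, 0.0, 90.0]
wrist_force: [0.5, -0.6, -4.0]
gripper_width: 0.638
grip_force: 44.1
tcp [404.2 261.9 153.9] rot [-180.    0.   90.] units [-0.3867  0.1235 -0.0013]
```

```bash
python3 -m inch '-0.0387 0.0123 0 0 0 0 -1;-0.0387 0.0123 0 0 0 0 -1;-0.0387 0.0123 0 0 0 0 -1;-0.0387 0.0123 0 0 0 0 -1;-0.0387 0.0123 0 0 0 0 -1;-0.0387 0.0123 0 0 0 0 -1;-0.0387 0.0123 0 0 0 0 -1;-0.0387 0.0123 0 0 0 0 -1;-0.0387 0.0123 0 0 0 0 -1;-0.0387 0.0123 0 0 0 0 -1;0 0 0 0 0 0 -1;0 0 0 0 0 0 -1;0 0 0 0 0 0 -1;0 0 0.03 0 0 0 -1;0 0 0.03 0 0 0 -1;0 0 0.02 0 0 0 -1;0 0 0.012 0 0 0 -1;0 0 0 0 0 0 -1;0 0 0 0 0 0 -1;0 0 0 0 0 0 -1'
```

```text
t: 16.15
tcp_pos: [504.0, -46.9, 81.8]
ee_rot: [179.9, 0.0, 90.0]
wrist_force: [0.2, -0.5, -2.7]
gripper_width: 0.639
grip_force: 44.0
```

```bash
python3 -m inch '0 0 0.004 0 0 0 -1;0 0 0.0025 0 0 0 -1;0 0 0 0 0 0 -1;0 0 0 0 0 0 -1;0 0 0 0 0 0 -1'; python3 -m inch '0 0 0.0013 0 0 0 -1;0 0 0 0 0 0 -1;0 0 0 0 0 0 -1'
```

```text
t: 16.57
tcp_pos: [503.3, -47.5, 76.0]
ee_rot: [180.0, 0.0, 89.9]
wrist_force: [-0.2, 0.6, -2.9]
gripper_width: 0.638
grip_force: 44.0
t: 16.82
tcp_pos: [503.5, -47.5, 74.9]
ee_rot: [180.0, 0.0, 90.0]
wrist_force: [-1.1, 0.5, -2.9]
gripper_width: 0.639
grip_force: 44.1
```

```bash
python3 -m inch '0 0 0.0013 0 0 0 -1;0 0 0 0 0 0 -1;0 0 0 0 0 0 -1'; python3 -m inch '0 0 0.001 0 0 0 -1;0 0 0 0 0 0 -1;0 0 0 0 0 0 -1'
```

```text
t: 17.07
tcp_pos: [503.5, -47.6, 74.8]
ee_rot: [180.0, 0.0, 90.0]
wrist_force: [-4.0, -0.1, 5.6]
gripper_width: 0.636
grip_force: 44.7
t: 17.32
tcp_pos: [503.5, -47.6, 74.8]
ee_rot: [180.0, 0.0, 90.0]
wrist_force: [-4.8, 0.3, 11.3]
gripper_width: 0.636
grip_force: 45.3
```

```bash
python3 -m inch '0 0 -0.001 0 0 0 0.5;0 0 0 0 0 0 0.6;0 0 0 0 0 0 0.8;0 0 0 0 0 0 1;0 0 -0.02 0 0 0 1;0 0 -0.04 0 0 0 1;0 0 -0.04 0 0 0 1;0 0 -0.04 0 0 0 1;0 0 0 0 0 0 1;0 0 0 0 0 0 1;0 0 0 0 0 0 1'; python3 - <<'E'
from h import *
lids("top","o",80); lids("top","o",50)
rel([560.3,285,190]); 
E
```

```text
t: 18.23
tcp_pos: [502.8, -47.3, 185.1]
ee_rot: [-180.0, -0.0, 90.0]
wrist_force: [-0.3, 0.2, -0.3]
gripper_width: 0.996
grip_force: 0.0
top o [450.6  12.2] 437 [ 961.2 -473.7]
top o [402.9  21. ] 571 [ 939.8 -350.1]
top o [497.3  32.2] 652 [ 903.8 -587.5]
top o [423.   42.7] 424 [ 879.6 -397. ]
top o [71.9 71.9] 524 [820.9 494.8]
top o [156.  173.6] 329 [554.6 277.3]
top o [251.5 189. ] 880 [512.1  44.8]
top o [283.6 194.5] 124 [497.2 -32.5]
top o [282.5 208.6] 108 [463.  -28.9]
top o [450.6  12.3] 439 [ 978.3 -488.1]
top o [402.9  21. ] 574 [ 956.6 -361. ]
top o [497.3  32.3] 653 [ 919.2 -605.1]
top o [422.9  42.6] 421 [ 894.9 -409. ]
top o [71.9 71.9] 525 [834.2 508.1]
top o [156.1 173.6] 328 [560.3 284.1]
top o [251.4 189. ] 876 [516.7  45.5]
top o [283.7 194.8] 117 [500.5 -34.6]
top o [282.6 208.5] 110 [466.4 -30.9]
tcp [501.8 -47.2 183.7] rot [-179.8   -0.    90. ] units [ 0.4153  0.0728 -0.0079]
```

```bash
python3 -m inch '0.0461 0.0081 0 0 0 0 1;0.0461 0.0081 0 0 0 0 1;0.0461 0.0081 0 0 0 0 1;0.0461 0.0081 0 0 0 0 1;0.0461 0.0081 0 0 0 0 1;0.0461 0.0081 0 0 0 0 1;0.0461 0.0081 0 0 0 0 1;0.0461 0.0081 0 0 0 0 1;0.0461 0.0081 0 0 0 0 1;0 0 0 0 0 0 1;0 0 0 0 0 0 1;0 0 0 0 0 0 1;0 0 0 0 0 0 1'; python3 - <<'E'
from h import *
lids("wrist","o",50,800)
rel([560.8,285.5,43]); 
E
```

```text
t: 19.42
tcp_pos: [560.9, 283.1, 184.2]
ee_rot: [-179.9, 0.1, 89.9]
wrist_force: [0.8, -0.6, -0.2]
gripper_width: 1.003
grip_force: 0.0
wrist o [259.9 180.3] 3061 [562.3 288.8]
tcp [561.2 282.9 184.7] rot [-1.799e+02  1.000e-01  8.990e+01] units [ 0.0034 -0.0002  0.1771]
```

```bash
python3 -m inch '0.0034 0 0.04 0 0 0 1;0 0 0.04 0 0 0 1;0 0 0.04 0 0 0 1;0 0 0.035 0 0 0 1;0 0 0.022 0 0 0 1;0 0 0 0 0 0 1;0 0 0 0 0 0 1;0 0 0 0 0 0 1;0 0 0 0 0 0 -1;0 0 0 0 0 0 -1;0 0 0 0 0 0 -1;0 0 0 0 0 0 -1;0 0 0 0 0 0 -1;0 0 0 0 0 0 -1;0 0 0 0 0 0 -1' 40; python3 -m inch '0 0 0 0 0 0 -1;0 0 -0.02 0 0 0 -1;0 0 -0.04 0 0 0 -1;0 0 -0.04 0 0 0 -1;0 0 -0.04 0 0 0 -1;0 0 0 0 0 0 -1;0 0 0 0 0 0 -1;0 0 0 0 0 0 -1'; python3 - <<'E'
from h import *
rel([523.5,42,155]); 
E
```

```text
t: 20.72
tcp_pos: [563.4, 287.8, 46.5]
ee_rot: [179.8, -0.1, 90.0]
wrist_force: [0.9, -1.3, 6.8]
gripper_width: 0.635
grip_force: 42.4
t: 21.38
tcp_pos: [561.0, 287.0, 155.4]
ee_rot: [-179.9, 0.0, 90.0]
wrist_force: [-0.8, -0.0, -2.8]
gripper_width: 0.637
grip_force: 43.2
tcp [561.  287.  155.4] rot [-179.9    0.    90. ] units [-0.3063 -0.0467  0.0007]
```

```bash
python3 -m inch '-0.0383 -0.0058 0 0 0 0 -1;-0.0383 -0.0058 0 0 0 0 -1;-0.0383 -0.0058 0 0 0 0 -1;-0.0383 -0.0058 0 0 0 0 -1;-0.0383 -0.0058 0 0 0 0 -1;-0.0383 -0.0058 0 0 0 0 -1;-0.0383 -0.0058 0 0 0 0 -1;-0.0383 -0.0058 0 0 0 0 -1;0 0 0 0 0 0 -1;0 0 0 0 0 0 -1;0 0 0 0 0 0 -1;0 0 0.03 0 0 0 -1;0 0 0.03 0 0 0 -1;0 0 0.02 0 0 0 -1;0 0 0.014 0 0 0 -1;0 0 0 0 0 0 -1;0 0 0 0 0 0 -1;0 0 0 0 0 0 -1;0 0 0 0 0 0 -1'; python3 -m inch '0 0 0.0025 0 0 0 -1;0 0 0 0 0 0 -1;0 0 0 0 0 0 -1;0 0 0.001 0 0 0 -1;0 0 0 0 0 0 -1;0 0 0 0 0 0 -1'
```

```text
t: 22.97
tcp_pos: [525.5, 42.5, 82.0]
ee_rot: [179.9, -0.0, 90.0]
wrist_force: [0.7, -0.3, -2.6]
gripper_width: 0.641
grip_force: 43.1
t: 23.47
tcp_pos: [524.4, 42.0, 78.0]
ee_rot: [-180.0, 0.0, 90.0]
wrist_force: [-0.4, -0.2, -1.6]
gripper_width: 0.638
grip_force: 43.1
```

```bash
python3 -m inch '0 0 0.001 0 0 0 -1;0 0 0 0 0 0 -1;0 0 0.001 0 0 0 -1;0 0 0 0 0 0 -1;0 0 0 0 0 0 -1'; python3 -m inch '0 0 0.001 0 0 0 -1;0 0 0 0 0 0 -1;0 0 0 0 0 0 -1'
```

```text
t: 23.88
tcp_pos: [524.5, 42.1, 76.5]
ee_rot: [180.0, 0.0, 90.0]
wrist_force: [-0.7, -0.0, -0.7]
gripper_width: 0.642
grip_force: 43.2
t: 24.13
tcp_pos: [524.7, 42.2, 76.5]
ee_rot: [180.0, -0.0, 89.9]
wrist_force: [-2.6, 0.8, 6.2]
gripper_width: 0.639
grip_force: 43.7
```

```bash
python3 -m inch '0 0 -0.001 0 0 0 0.5;0 0 0 0 0 0 0.6;0 0 0 0 0 0 0.8;0 0 0 0 0 0 1;0 0 -0.02 0 0 0 1;0 0 -0.04 0 0 0 1;0 0 -0.04 0 0 0 1;0 0 -0.02 0 0 0 1;-0.0405 -0.006 0 0 0 0 0;-0.0405 -0.006 0 0 0 0 -0.06;-0.0405 -0.006 0 0 0 0 -0.06;-0.0405 -0.006 0 0 0 0 -0.06;-0.0405 -0.006 0 0 0 0 -0.06'; python3 -m inch '0 0 0 0 0 -0.2335 -0.06;0 0 0 0 0 -0.2335 -0.06;0 0 0 0 0 -0.2335 -0.06;0 0 0 0 0 -0.2335 -0.06;0 0 0 0 0 -0.2335 -0.06;0 0 0 0 0 -0.2335 -0.06;0 0 0 0 0 -0.2335 -0.06;0 0 0 0 0 -0.2335 -0.06;0 0 0 0 0 -0.2335 -0.06;0 0 0 0 0 -0.2335 -0.06;0 0 0 0 0 -0.2335 -0.06;0 0 0 0 0 -0.2335 -0.06;0 0 0 0 0 -0.2335 -0.06;0 0 0 0 0 -0.2335 -0.06;0 0 0 0 0 -0.2335 -0.06;0 0 0 0 0 -0.2335 -0.06;0 0 0 0 0 -0.2335 -0.06;0 0 0 0 0 0 -0.06;0 0 0 0 0 0 -0.06'
python3 - <<'E'
from h import *
im=manip.snapshot("top");P=manip.camera_params("top"); C=np.array([590.7,-21]);print(whites(im,P,C))
cv2.imwrite("pics/car2.png",warp(im,P,390,750,-190,160,30,2)[:,:,::-1])
lids("top","o",80);rel([500.5,-120,78])
E
```

```text
t: 25.22
tcp_pos: [499.9, -121.1, 172.5]
ee_rot: [180.0, 0.0, 90.0]
wrist_force: [1.4, -1.4, -0.3]
gripper_width: 0.468
grip_force: 0.0
t: 26.8
tcp_pos: [500.3, -119.8, 172.3]
ee_rot: [180.0, -0.0, -151.2]
wrist_force: [-0.1, 0.1, -0.3]
gripper_width: 0.47
grip_force: 0.0
[(341.7, 144, 4, array([293. , 109.5])), (264.8, 112, 108, array([320.8, 164.2]))]
top o [450.6  12.3] 436 [ 960.9 -473.7]
top o [402.8  21. ] 575 [ 939.8 -349.9]
top o [497.2  32.2] 651 [ 903.8 -587.2]
top o [423.   42.6] 423 [ 879.9 -397. ]
top o [71.9 71.9] 527 [820.9 494.8]
top o [270.1 190.9] 2110 [ 5.066e+02 -1.000e-01]
tcp [ 500.3 -119.9  172.3] rot [ 180.    -0.  -151.1] units [-0.0002 -0.0003  0.1179]
```

View pics/car2.png

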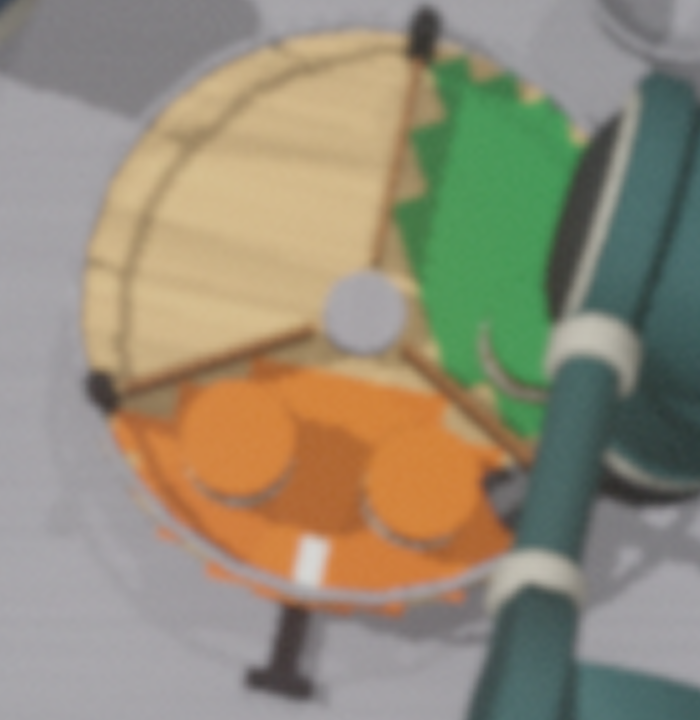

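Both warm jars stand in the orange bay, at (237,437) and (420,480), and the stripe is still aligned. Now I grip peg0 again.

```bash
python3 -m inch '0 0 0.04 0 0 0 -0.06;0 0 0.04 0 0 0 -0.06;0 0 0.0375 0 0 0 -0.06;0 0 0 0 0 0 -0.06;0 0 0 0 0 0 -0.06;0 0 0 0 0 0 -0.06;0 0 0 0 0 0 -1;0 0 0 0 0 0 -1;0 0 0 0 0 0 -1;0 0 0 0 0 0 -1;0 0 0 0 0 0 -1;0 0 0 0 0 0 -1;0 0 0 0 0 0 -1' 20
```

```text
t: 27.98
tcp_pos: [502.2, -120.6, 80.9]
ee_rot: [-179.8, 0.2, -151.0]
wrist_force: [-0.5, 0.1, 6.4]
gripper_width: 0.176
grip_force: 20.5
```

```bash
python3 -m inch '0.002 0.007 0 0 0 0.08 -1;0.002 0.007 0 0 0 0.08 -1;0.002 0.007 0 0 0 0.08 -1;0.002 0.007 0 0 0 0.08 -1;0.002 0.007 0 0 0 0.08 -1;0.002 0.007 0 0 0 0.08 -1;0.002 0.007 0 0 0 0.08 -1;0.002 0.007 0 0 0 0.08 -1;0.002 0.007 0 0 0 0.08 -1;0.002 0.007 0 0 0 0.08 -1;0.002 0.007 0 0 0 0.08 -1;0.002 0.007 0 0 0 0.08 -1;0.002 0.007 0 0 0 0.08 -1;0.002 0.007 0 0 0 0.08 -1;0.002 0.007 0 0 0 0.08 -1;0.002 0.007 0 0 0 0.08 -1;0 0 0 0 0 0 -1;0 0 0 0 0 0 -1' && python3 -m inch '0.0018 0.0071 0 0 0 0.08 -1;0.0018 0.0071 0 0 0 0.08 -1;0.0018 0.0071 0 0 0 0.08 -1;0.0018 0.0071 0 0 0 0.08 -1;0.0018 0.0071 0 0 0 0.08 -1;0.0018 0.0071 0 0 0 0.08 -1;0.0018 0.0071 0 0 0 0.08 -1;0.0018 0.0071 0 0 0 0.08 -1;0.0018 0.0071 0 0 0 0.08 -1;0.0018 0.0071 0 0 0 0.08 -1;0.0018 0.0071 0 0 0 0.08 -1;0.0018 0.0071 0 0 0 0.08 -1;0.0018 0.0071 0 0 0 0.08 -1;0.0018 0.0071 0 0 0 0.08 -1;0.0018 0.0071 0 0 0 0.08 -1;0.0018 0.0071 0 0 0 0.08 -1;0 0 0 0 0 0 -1;0 0 0 0 0 0 -1'
```

```text
t: 29.48
tcp_pos: [459.5, -38.3, 80.8]
ee_rot: [-180.0, 0.1, 170.6]
wrist_force: [-5.9, -0.2, 12.0]
gripper_width: 0.179
grip_force: 21.2
t: 30.98
tcp_pos: [480.4, 52.4, 80.7]
ee_rot: [179.9, -0.0, 132.2]
wrist_force: [-4.7, 3.3, 11.5]
gripper_width: 0.176
grip_force: 21.2
```

```bash
python3 -m inch '0.0016 0.0071 0 0 0 0.08 -1;0.0016 0.0071 0 0 0 0.08 -1;0.0016 0.0071 0 0 0 0.08 -1;0.0016 0.0071 0 0 0 0.08 -1;0.0016 0.0071 0 0 0 0.08 -1;0.0016 0.0071 0 0 0 0.08 -1;0.0016 0.0071 0 0 0 0.08 -1;0.0016 0.0071 0 0 0 0.08 -1;0.0016 0.0071 0 0 0 0.08 -1;0.0016 0.0071 0 0 0 0.08 -1;0.0016 0.0071 0 0 0 0.08 -1;0.0016 0.0071 0 0 0 0.08 -1;0.0016 0.0071 0 0 0 0.08 -1;0.0016 0.0071 0 0 0 0.08 -1;0.0016 0.0071 0 0 0 0.08 -1;0.0016 0.0071 0 0 0 0.08 -1;0 0 0 0 0 0 -1;0 0 0 0 0 0 -1;0 0 0 0 0 0 -1'; python3 - <<'E'
from h import *
im=manip.snapshot("top");P=manip.camera_params("top"); C=np.array([590.7,-21]);print(whites(im,P,C))
d=manip.sense()["tcp_pos"][:2]-C; print(np.hypot(*d),np.degrees(np.arctan2(d[1],d[0])))
E
```

```text
t: 32.57
tcp_pos: [554.4, 107.4, 80.8]
ee_rot: [179.8, -0.1, 93.8]
wrist_force: [-1.0, 4.1, 7.0]
gripper_width: 0.176
grip_force: 20.9
[(65.5, 100, 63, array([241.2, 146. ])), (166.6, 128, 71, array([266.4, 209.7])), (190.7, 139, 28, array([288.7, 214.1]))]
133.39349633700868 105.79287478942138
```

```bash
python3 -m inch '0 0 0 0 0 0 -0.06;0 0 0 0 0 0 -0.06;0 0 0 0 0 0 -0.06;0 0 0 0 0 0 -0.06;0 0 -0.04 0 0 0 -0.06;0 0 -0.05 0 0 0 -0.06;0 0 -0.05 0 0 0 -0.06;0 0 -0.05 0 0 0 -0.06;-0.04 -0.015 -0.02 0 0 0.042 1;-0.04 -0.015 -0.02 0 0 0.042 1;-0.04 -0.015 0 0 0 0.043 1;-0.04 -0.015 0 0 0 0 1;0 0 0 0 0 0 1;0 0 0 0 0 0 1;0 0 0 0 0 0 1;0 0 0 0 0 0 1'; python3 - <<'E'
from h import *
im=manip.snapshot("top");P=manip.camera_params("top"); C=np.array([590.7,-21]);print(whites(im,P,C))
w,Pw=wshot("w3"); print(whites(w,Pw,C)); 
cv2.imwrite("pics/w3w.png",warp(w,Pw,390,690,-160,180,20,2)[:,:,::-1])
print(manip.sense()["tcp_pos"])
E
```

```text
t: 33.95
tcp_pos: [509.3, -22.5, 262.1]
ee_rot: [-180.0, -0.0, 90.1]
wrist_force: [0.7, 0.4, -0.1]
gripper_width: 1.005
grip_force: 0.0
[(240.8, 140, 27, array([326. , 186.6])), (183.8, 127, 173, array([281.6, 210.2]))]
[(46.2, 134, 151, array([420.3,  73.1])), (45.6, 116, 57, array([407.7,  86.5])), (166.3, 125, 249, array([222.5, 135.7]))]
[509.40600526 -22.26738085 262.06465691]
```

View pics/w3w.png

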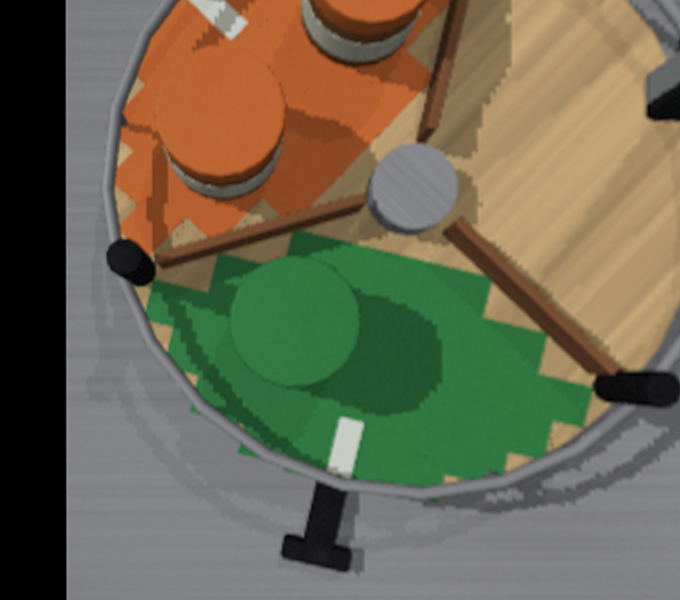

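The view shows the hub at (413,187), the T head at (316,552), the green stripe at (346,445) and the green lid at (295,322). Both warm jars are upright.

```bash
python3 - <<'E'
from h import *
P=manip.camera_params("wrist")
def un(u,v,z):
    X=np.array([[690-v/2,180-u/2,20.]]); return unproj(P,proj(P,X),z)[0]
H=un(413,187,46);T=un(316,552,10);S=un(346,445,30);S2=un(350,420,30);S3=un(341,470,30)
a=lambda d:np.degrees(np.arctan2(d[1],d[0]))%360
print(H,T,a(T-H),a(S-H),a(S2-H),a(S3-H)); L=un(295,322,80); print("lid",L)
rel([L[0],L[1],77])
E
```

```text
[590.28438127 -20.55866173] [411.42106242  21.03554753] 166.90868780697775 166.6233857715966 166.15579366890563 166.80979964773897
lid [525.68460348  36.57119542]
tcp [509.4 -22.3 262.1] rot [-180.    -0.    90.1] units [0.0734 0.0207 0.2313]
```

```bash
python3 -m inch '0.0367 0.0101 0 0 0 0 1;0.0367 0.0101 0 0 0 0 1;0 0 0 0 0 0 1;0 0 0.05 0 0 0 1;0 0 0.05 0 0 0 1;0 0 0.05 0 0 0 1;0 0 0.05 0 0 0 1;0 0 0.033 0 0 0 1;0 0 0 0 0 0 1;0 0 0 0 0 0 1;0 0 0 0 0 0 1;0 0 0 0 0 0 0.5;0 0 0 0 0 0 -1;0 0 0 0 0 0 -1;0 0 0 0 0 0 -1;0 0 0 0 0 0 -1;0 0 0 0 0 0 -1;0 0 0 0 0 0 -1;0 0 0 0 0 0 -1' 40; python3 - <<'E'
from h import *
rel([560,-345,200])
P=manip.camera_params("top"); im=manip.snapshot("top")
m=cv2.inRange(cv2.cvtColor(im,cv2.COLOR_RGB2HSV),(100,120,50),(125,255,255)); m=cv2.morphologyEx(m,cv2.MORPH_OPEN,np.ones((3,3)))
cs,_=cv2.findContours(m,0,2); c=max(cs,key=cv2.contourArea); b=cv2.boxPoints(cv2.minAreaRect(c)); print(unproj(P,b,40).round(), unproj(P,b,0).round())
print([d["location"] for d in manip.spot_in("top","crate")])
E
```

```text
t: 35.63
tcp_pos: [527.2, 35.5, 78.8]
ee_rot: [179.8, -0.0, 90.0]
wrist_force: [-1.3, 0.1, 6.4]
gripper_width: 0.637
grip_force: 41.4
tcp [527.2  35.5  78.8] rot [179.8  -0.   90. ] units [-0.4756  0.0415 -0.1514]
[[ 513. -225.]
 [ 642. -256.]
 [ 600. -448.]
 [ 473. -415.]] [[ 519. -235.]
 [ 652. -266.]
 [ 609. -466.]
 [ 478. -431.]]
[[559.1, -340.8, 3.4]]
```

```bash
python3 -m inch '0 0 -0.02 0 0 0 -1;0 0 -0.04 0 0 0 -1;0 0 -0.05 0 0 0 -1;0 0 -0.04 0 0 0 -1;-0.047 0.004 0 0 0 0 -1;-0.047 0.004 0 0 0 0 -1;-0.047 0.004 0 0 0 0 -1;-0.047 0.004 0 0 0 0 -1;-0.047 0.004 0 0 0 0 -1;-0.047 0.004 0 0 0 0 -1;-0.047 0.004 0 0 0 0 -1;-0.047 0.004 0 0 0 0 -1;-0.047 0.004 0 0 0 0 -1;-0.047 0.004 0 0 0 0 -1;0 0 0 0 0 0 -1;0 0 0 0 0 0 -1'; python3 -m inch '0 0 0 0 0 -0.236 -1;0 0 0 0 0 -0.236 -1;0 0 0 0 0 -0.236 -1;0 0 0 0 0 -0.236 -1;0 0 0 0 0 -0.236 -1;0 0 0 0 0 -0.236 -1;0 0 0 0 0 -0.236 -1;0 0 0 0 0 -0.236 -1;0 0 0 0 0 -0.236 -1;0 0 0 0 0 -0.236 -1;0 0 0 0 0 -0.236 -1;0 0 0 0 0 0 -1;0 0 0 0 0 0 -1;0 0 0 0 0 0 -1'; python3 - <<'E'
from h import *
rel([559,-341,57])
E
```

```text
t: 37.07
tcp_pos: [557.1, -342.8, 196.2]
ee_rot: [180.0, 0.0, 89.8]
wrist_force: [0.5, 0.1, -3.0]
gripper_width: 0.634
grip_force: 43.9
t: 38.23
tcp_pos: [557.5, -339.6, 196.2]
ee_rot: [180.0, -0.0, 167.8]
wrist_force: [-0.2, -0.0, -2.4]
gripper_width: 0.637
grip_force: 43.9
tcp [ 557.5 -339.6  196.2] rot [180.   -0.  167.8] units [-0.0022 -0.0013  0.174 ]
```

```bash
python3 -m inch '0 0 0.04 0 0 0 -1;0 0 0.04 0 0 0 -1;0 0 0.04 0 0 0 -1;0 0 0.03 0 0 0 -1;0 0 0.015 0 0 0 -1;0 0 0.006 0 0 0 -1;0 0 0 0 0 0 -1;0 0 0 0 0 0 -1;0 0 0 0 0 0 -1;0 0 0 0 0 0 -1'; python3 -m inch '0 0 0.0015 0 0 0 -1;0 0 0 0 0 0 -1;0 0 0.0015 0 0 0 -1;0 0 0 0 0 0 -1;0 0 0 0 0 0 -1'
```

```text
t: 39.07
tcp_pos: [559.1, -341.6, 61.7]
ee_rot: [-179.9, 0.2, 167.9]
wrist_force: [-0.1, -0.3, -2.1]
gripper_width: 0.638
grip_force: 43.9
t: 39.48
tcp_pos: [557.4, -340.5, 56.7]
ee_rot: [180.0, -0.0, 167.9]
wrist_force: [-0.2, -0.9, -3.1]
gripper_width: 0.637
grip_force: 43.9
```

```bash
python3 -m inch '0 0 0.0013 0 0 0 -1;0 0 0 0 0 0 -1;0 0 0 0 0 0 -1'; python3 -m inch '0 0 0.0013 0 0 0 -1;0 0 0 0 0 0 -1;0 0 0 0 0 0 -1'
```

```text
t: 39.73
tcp_pos: [557.4, -340.5, 55.6]
ee_rot: [180.0, -0.0, 167.9]
wrist_force: [0.6, -0.5, -2.6]
gripper_width: 0.637
grip_force: 43.9
t: 39.98
tcp_pos: [557.7, -340.7, 55.1]
ee_rot: [-180.0, 0.0, 167.9]
wrist_force: [-0.1, 0.6, -0.6]
gripper_width: 0.633
grip_force: 44.0
```

```bash
python3 -m inch '0 0 0.001 0 0 0 -1;0 0 0 0 0 0 0.5;0 0 0 0 0 0 0.6;0 0 0 0 0 0 0.8;0 0 0 0 0 0 1;0 0 -0.03 0 0 0 1;0 0 -0.05 0 0 0 1;0 0 -0.05 0 0 0 1;0 0 -0.05 0 0 0 1;0.0399 0.012 0 0 0 0 0.3;0.0399 0.012 0 0 0 0 0.3;0.0399 0.012 0 0 0 0 0.3;0.0399 0.012 0 0 0 0 0.3;0.0399 0.012 0 0 0 0 0.3;0 0 0 0 0 -0.2133 0.3;0 0 0 0 0 -0.2133 0.3;0 0 0 0 0 -0.2133 0.3;0 0 0 0 0 -0.2133 0.3;0 0 0 0 0 0 0.3;0 0 0 0 0 0 0.3'; python3 -m inch '0 0 0 0 0 0 0.3;0 0 0 0 0 0 0.3'; python3 - <<'E'
from h import *
im,P=wshot("w4"); cv2.imwrite("pics/w4w.png",warp(im,P,350,490,-340,-180,90,4)[:,:,::-1])
s=manip.sense(); print(s["tcp_pos"],s["ee_rot"],s["q"][5],[( [round(v) for v in d["location"]],round(d["conf"],2)) for d in manip.spot_in("wrist","key_grip")])
lids("top","g",56)
E
```

```text
t: 41.65
tcp_pos: [411.5, -260.2, 198.1]
ee_rot: [-180.0, 0.0, -166.7]
wrist_force: [0.1, 0.3, 0.1]
gripper_width: 0.653
grip_force: 0.0
t: 41.82
tcp_pos: [411.6, -260.2, 197.9]
ee_rot: [-180.0, -0.0, -166.6]
wrist_force: [0.4, 0.1, 0.5]
gripper_width: 0.648
grip_force: 0.0
[ 411.55524873 -260.22544     197.90513692] [ 1.79995529e+02 -4.20381531e-03 -1.66573135e+02] -138.66294124091772 [([411, -263, 96], 0.84), ([409, -268, 55], 0.72)]
top g [405.8 170.6] 379 [ 554.7 -339.2]
top g [270.4 192.1] 2199 [507.1  -1.5]
```

View pics/w4w.png

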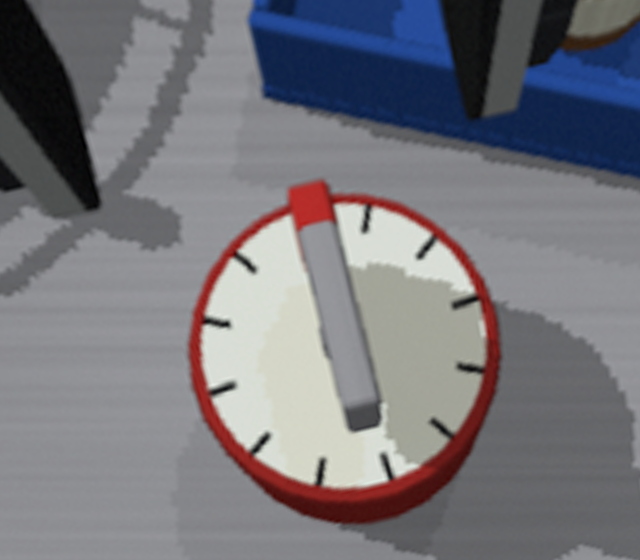

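The key's top face runs from (308,186), the red end, to (363,407). The green lid is in the crate at (555,-339).

```bash
python3 - <<'E'
from h import *
P=manip.camera_params("wrist")
def un(u,v,z):
    X=np.array([[490-v/4,-180-u/4,90.]]); return unproj(P,proj(P,X),z)[0]
a=un(308,186,97);b=un(363,407,97);d=a-b; c=(a+b)/2
print(a,b,c,np.hypot(*d),np.degrees(np.arctan2(d[1],d[0]))); print("dial",un(344,345,55))
rel([c[0],c[1],85])
E
```

```text
[ 440.19675996 -257.64973663] [ 386.606366  -270.9867125] [ 413.40156298 -264.31822457] 55.22504187090257 13.975225621438184
dial [ 414.29612418 -264.10303217]
tcp [ 411.5 -260.2  197.9] rot [ 180.    -0.  -166.5] units [-0.0011 -0.0055  0.1411]
```

```bash
python3 -m inch '-0.001 -0.0053 0 0 0 0 0;0 0 0.03 0 0 0 0;0 0 0.04 0 0 0 0;0 0 0.04 0 0 0 0;0 0 0.028 0 0 0 0;0 0 0 0 0 0 0;0 0 0 0 0 0 0;0 0 0 0 0 0 0;0 0 0 0 0 0 -1;0 0 0 0 0 0 -1;0 0 0 0 0 0 -1;0 0 0 0 0 0 -1;0 0 0 0 0 0 -1;0 0 0 0 0 0 -1;0 0 0 0 0 0 -1;0 0 0 0 0 0 -1' 50; python3 -m inch '0 0 0 0 0 0.15 -1;0 0 0 0 0 0.15 -1;0 0 0 0 0 0.15 -1;0 0 0 0 0 0.15 -1;0 0 0 0 0 0.15 -1;0 0 0 0 0 0.15 -1;0 0 0 0 0 0.15 -1;0 0 0 0 0 0.15 -1;0 0 0 0 0 0.15 -1;0 0 0 0 0 0.15 -1;0 0 0 0 0 0 -1;0 0 0 0 0 0 -1'; python3 -c "
from h import *
s=manip.sense(); print(s['wrist_torque'],s['q'][5])"
```

```text
t: 43.3
tcp_pos: [414.4, -264.2, 89.6]
ee_rot: [-179.9, 0.1, -166.5]
wrist_force: [-0.4, 3.1, 5.8]
gripper_width: 0.107
grip_force: 49.5
t: 44.3
tcp_pos: [414.4, -263.7, 89.6]
ee_rot: [179.9, 0.1, 148.5]
wrist_force: [-0.7, 4.6, 7.8]
gripper_width: 0.104
grip_force: 49.6
[ 0.75474151  0.13457736 -0.06631857] -93.97743027836472
```

```bash
python3 -m inch '0 0 0 0 0 0.15 -1;0 0 0 0 0 0.15 -1;0 0 0 0 0 0.15 -1;0 0 0 0 0 0.15 -1;0 0 0 0 0 0.15 -1;0 0 0 0 0 0.15 -1;0 0 0 0 0 0.15 -1;0 0 0 0 0 0.15 -1;0 0 0 0 0 0.15 -1;0 0 0 0 0 0.15 -1;0 0 0 0 0 0.15 -1;0 0 0 0 0 0.15 -1;0 0 0 0 0 0.15 -1;0 0 0 0 0 0.15 -1;0 0 0 0 0 0.15 -1;0 0 0 0 0 0.15 -1;0 0 0 0 0 0.15 -1;0 0 0 0 0 0.15 -1;0 0 0 0 0 0 -1;0 0 0 0 0 0 -1'; python3 -m inch '0 0 0 0 0 0.15 -1;0 0 0 0 0 0.15 -1;0 0 0 0 0 0.15 -1;0 0 0 0 0 0.15 -1;0 0 0 0 0 0.15 -1;0 0 0 0 0 0.15 -1;0 0 0 0 0 0.15 -1;0 0 0 0 0 0.15 -1;0 0 0 0 0 0.15 -1;0 0 0 0 0 0.15 -1;0 0 0 0 0 0 -1;0 0 0 0 0 0 -1'; python3 -c "
from h import *
s=manip.sense(); print(s['wrist_torque'],s['q'][5])"
```

```text
t: 45.97
tcp_pos: [415.2, -263.4, 89.6]
ee_rot: [179.8, -0.1, 67.4]
wrist_force: [2.6, 6.5, 5.9]
gripper_width: 0.107
grip_force: 49.4
t: 46.97
tcp_pos: [415.6, -263.8, 89.6]
ee_rot: [179.9, -0.3, 22.4]
wrist_force: [4.2, 5.5, 3.8]
gripper_width: 0.105
grip_force: 49.2
[ 0.93809929 -0.44857238 -0.0943117 ] 32.017084547067306
```

```bash
for i in 1; do python3 -m inch '0 0 0 0 0 0.15 -1;0 0 0 0 0 0.15 -1;0 0 0 0 0 0.15 -1;0 0 0 0 0 0.15 -1;0 0 0 0 0 0 -1;0 0 0 0 0 0 -1'; python3 -c "
from h import *
s=manip.sense(); print(s['wrist_torque'],s['q'][5])"; done; python3 -m inch '0 0 0 0 0 0.1 -1;0 0 0 0 0 0.1 -1;0 0 0 0 0 0.1 -1;0 0 0 0 0 0 -1;0 0 0 0 0 0 -1'; python3 -c "
from h import *
s=manip.sense(); print(s['wrist_torque'],s['q'][5])"
```

```text
t: 47.47
tcp_pos: [415.6, -263.9, 89.6]
ee_rot: [180.0, -0.3, 4.4]
wrist_force: [4.2, 4.4, 4.1]
gripper_width: 0.106
grip_force: 49.1
[ 0.8314125  -0.43471478 -0.04508924] 50.018555166731524
t: 47.88
tcp_pos: [415.6, -264.0, 89.6]
ee_rot: [-180.0, -0.3, -4.6]
wrist_force: [4.1, 3.5, 3.9]
gripper_width: 0.107
grip_force: 49.1
[ 0.80259348 -0.45036458 -0.06424494] 59.01378953529542
```

```bash
python3 -m inch '0 0 0 0 0 0.1 -1;0 0 0 0 0 0.1 -1;0 0 0 0 0 0.1 -1;0 0 0 0 0 0 -1;0 0 0 0 0 0 -1'; python3 -c "
from h import *
s=manip.sense(); print(s['wrist_torque'],s['q'][5])";python3 -m inch '0 0 0 0 0 0.1 -1;0 0 0 0 0 0.1 -1;0 0 0 0 0 0.1 -1;0 0 0 0 0 0 -1;0 0 0 0 0 0 -1'; python3 -c "
from h import *
s=manip.sense(); print(s['wrist_torque'],s['q'][5])"
```

```text
t: 48.3
tcp_pos: [415.6, -264.1, 89.6]
ee_rot: [-180.0, -0.3, -13.5]
wrist_force: [3.1, 3.6, 3.5]
gripper_width: 0.106
grip_force: 49.1
[ 0.741486   -0.43936084 -0.01675315] 68.01423504373065
t: 48.72
tcp_pos: [415.5, -264.2, 89.6]
ee_rot: [-179.9, -0.3, -22.5]
wrist_force: [4.7, 3.1, 3.7]
gripper_width: 0.105
grip_force: 49.1
[ 0.70856686 -0.42324886 -0.09115972] 77.01285766440445
```

```bash
python3 -m inch '0 0 0 0 0 0.1 -1;0 0 0 0 0 0.1 -1;0 0 0 0 0 0.1 -1;0 0 0 0 0 0 -1;0 0 0 0 0 0 -1'; python3 -c "
from h import *
s=manip.sense(); print(s['wrist_torque'],s['q'][5])";python3 -m inch '0 0 0 0 0 0.1 -1;0 0 0 0 0 0.1 -1;0 0 0 0 0 0 -1;0 0 0 0 0 0 -1'; python3 -c "
from h import *
s=manip.sense(); print(s['wrist_torque'],s['q'][5], manip.camera_params('wrist')['fx'])"
```

```text
t: 49.13
tcp_pos: [415.5, -264.4, 89.6]
ee_rot: [-179.9, -0.3, -31.4]
wrist_force: [4.5, 3.3, 3.5]
gripper_width: 0.104
grip_force: 52.5
[ 0.63029824 -0.47178172  0.71702007] 85.91758825116929
t: 49.47
tcp_pos: [415.5, -264.4, 89.8]
ee_rot: [-180.0, -0.3, -37.1]
wrist_force: [2.8, 4.3, 4.7]
gripper_width: 0.108
grip_force: 95.4
[ 0.78717785 -0.50075328  2.06307311] 91.7488248343399 310.6005015536975
```

The torque jumped to 2 N m at yaw -31, so the key is at its stop. I let go, retreat and verify.

```bash
python3 -m inch '0 0 0 0 0 0 0;0 0 0 0 0 0 0;0 0 0 0 0 0 0;0 0 0 0 0 0 0;0 0 0 0 0 0 0;0 0 -0.03 0 0 0 0;0 0 -0.05 0 0 0 0;0 0 -0.05 0 0 0 0;0 0 -0.02 0 0 0 0;0 0 0 0 0 0 0;0 0 0 0 0 0 0;0 0 0 0 0 0 0'; python3 - <<'E'
from h import *
im,P=wshot("w5"); t=manip.snapshot("top"); PT=manip.camera_params("top")
C=np.array([590.7,-21]);print(whites(t,PT,C)); lids("top","o",80); lids("top","g",56)
a=warp(im,P,350,480,-330,-200,97,3); b=warp(t,PT,390,750,-190,160,30,1.5)
h=max(a.shape[0],b.shape[0]); z=np.zeros((h,a.shape[1]+b.shape[1],3),np.uint8); z[:a.shape[0],:a.shape[1]]=a; z[:b.shape[0],a.shape[1]:]=b
cv2.imwrite("pics/fin.png",z[:,:,::-1]); print(z.shape)
E
```

```text
t: 50.47
tcp_pos: [412.5, -263.8, 206.4]
ee_rot: [180.0, 0.1, -37.5]
wrist_force: [-0.4, 0.0, -0.6]
gripper_width: 0.495
grip_force: 0.0
[(24.5, 146, 4, array([252.5, 111.8])), (320.2, 146, 7, array([311.9, 118.1])), (273.3, 133, 123, array([328.6, 157.2])), (166.3, 126, 68, array([266.4, 208.8])), (143.4, 141, 4, array([244.8, 205.8])), (212.3, 138, 8, array([307.5, 206. ])), (188.3, 142, 4, array([286.5, 215.5]))]
top o [450.6  12.2] 442 [ 961.2 -473.7]
top o [402.8  21.2] 581 [ 939.2 -349.8]
top o [497.2  32.2] 660 [ 903.8 -587.2]
top o [423.   42.7] 426 [ 879.6 -397. ]
top o [71.9 71.9] 528 [820.9 494.8]
top o [253.1 139. ] 2153 [636.7  38.8]
top g [405.8 170.7] 381 [ 554.4 -339.2]
top g [270.3 192. ] 2202 [507.3  -1.3]
(540, 915, 3)
```

View pics/fin.png

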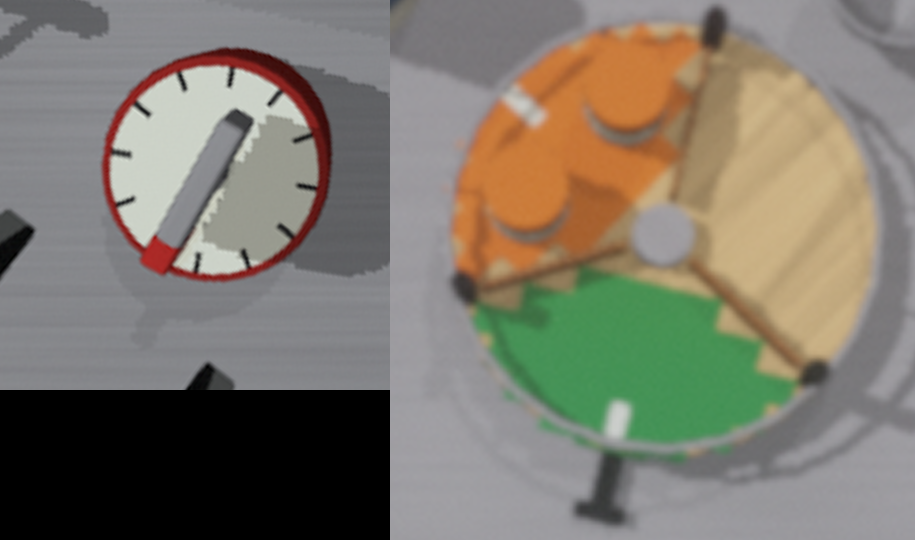

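The key's red end now points to (158,258), about 224° clockwise from where it started. The green bay is empty and its stripe is in line with the pointer. Both warm jars stand in the orange bay, and the green jar is in the crate.

```bash
python3 -c "
from rig import manip
print(manip.job_done())"
```

```text
the job is handed in; nothing more can be done
None
```

I handed the job in at about 50 s: both warm jars present stand in the orange bay, the one cooled jar is in the blue crate, the green bay's stripe is within about 1° of the pointer, and the timer's key is wound to its stop.

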